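# Shift the tube roller mixer into its fast range

### The job

Put the tube roller mixer (the unit with the rollers and the tubes lying on them) into its fast range: move its shift lever out of the left leg of the H-shaped gate, across the neutral slot to the right leg, then forward, towards the rollers, until it is fully home, and let go. Leave the lever of the other unit, the dish rocker with the single straight slot, where it stands.

Things in the scene. Friction and masses are not known exactly. Their poses are not given: they have to be found in the camera images.
- mixer: tube roller mixer: white fixed casing 170 mm wide, H gate in its aluminium top plate (100 mm above table), behind it three black rollers with two tubes, up to 120 mm high. Origin on the table under the gate's middle; x forward to the rollers (roughly away from the robot), y left, z up. Lever pivot: 10 mm above the origin.
- gate (a point): middle of the H gate on the plate's upper face; axes as the mixer's. Legs along x, 16 mm wide, centre lines y = +20 (left) and -20 mm (right), open from x = -36 to 36 mm; joined at x = 0 by the neutral slot, 18 mm wide, along y. The tongues between the legs (|y| < 12, |x| > 9 mm, rounded corners) stop the stem.
- shift_knob (a point): centre of the mixer lever's black 34 mm ball knob, on a 10 mm stem, 150 mm from the pivot. From gate, mm: upright (0, 0, 60); mid leg y = +33 or -33 (play 5); leg ends x = -43 or 43 (z about 50). In neutral keep x within 6 of 0. Starts in the left leg, near half (x -43 to -20). Moves at about 2 N at the knob, stays where left. z along the stem.
- rocker_knob (a point): centre of the same kind of black ball knob on the lever of the neighbouring unit, the dish rocker: same casing, but one straight slot in its plate and behind it a flat platform with a dish. To be left alone. It stands to the left or to the right of the mixer.

How it is judged:
At the end, for the whole second after the job is handed in: The mixer's lever stands in the right leg, forward (roller side): its knob at least 30 mm forward of the gate's middle (43 mm is the end stop) and at least 18 mm to the right of it (x of shift_knob in the frame of gate above 0.03 m and y of shift_knob in the frame of gate below -0.018 m); the robot touches nothing.
It fails at once if the lever of the dish rocker was moved by more than 15 mm (distance of rocker_knob from where it was at the start of the episode above 0.015 m).
It also fails if it takes over 32 s, if anything falls off the work surface, if the arm or the gripper's body presses on something with over 40 N, if the wrist force passes 120 N, or if a joint passes its speed limit or range.

### The arm

A 6-joint arm with a two-finger parallel gripper is mounted at the origin on a cart in front of the work surface, level with it; the furniture and walls round the work are solid. World frame = base frame: x ahead of the robot, y to its left, z up, the work surface at z = 0. Lengths are in m, angles in rad, forces in N, time in s.
With the tool pointing down it reaches from about 0.425 to 0.95 m from the base axis. Payload 3.5 kg.
Tool frame: the origin (TCP) lies midway between the tips of the shut fingers; the grasp point (between the pads) lies 19 mm behind it; z points along the fingers, y is the line along which they close (so a half turn about z gives the same grasp; the last joint's range is limited). The gripper opens to 85 mm and grips with 20 to 120 N. Pads are 22 mm wide; open, the fingers measure 114 mm over their backs; the gripper's body (76 mm by 85 mm) begins 54 mm behind the grasp point. The pads swing forward as they close: fully open they stand 13 mm farther back than shut.
Start: joints at [1.019, 0.286, 1.577, -0, 1.279, -0.15], TCP at [0.264, 0.621, 0.231] pointing down, gripper open.
Joint ranges: [-2.77, 2.77], [-0.9, 2.22], [0.21, 2.48], [-1.53, 4.67], [0.24, 2.81], [-2.84, 2.84]. Speed limits (rad/s): [2.79, 2.79, 3.14, 3.14, 3.14, 3.14].

### API

Orientations are given as a unit quaternion [x, y, z, w].
In Python, from plant import * gives the robot as it stands.
- The arm moves only by the tool move_arm, never from a script. Its argument "moves" is a list of rows, each a list of 3 entries, a list of its own where there are three numbers: the opening, from 0 (shut) to 1 (fully open), then the shift along the tool's x, y, z in m, then the turn, a rotation vector about the tool's x, y, z in rad. A call has exactly 10 rows; each row shifts and turns the commanded pose from where the row before left it, along the tool's axes as they then stand; what a row does not reach is not made up. A row lasts 1/12 s, in which the tool goes at most 41.7 mm and 7.16 degrees, less where a joint would pass 70% of its speed; a pose out of reach is approached as far as the arm can. A call is refused whole if a number of a shift passes 0.0417 or a number of a turn 0.125, either way. A call with a gripper value outside its range is refused whole. The fingers move at their own pace and stop on an object; "grip_force" is the grip in N (left out, the last holds). Time passes only in rows, so rows that do not move let the fingers close, or fill a call up. It gives the time, the measured TCP pose, the force, the opening and the grip force at its end, in the units of the state.
- get_state(): the state, without advancing time (a new reading comes with each control period).
- read_camera(name): name is "side" or "top" or "wrist"; returns the picture (384x512x3 uint8, red, green, blue); there is no depth.
- camera_params(name): a dict with "fx", "fy", "cx", "cy" (pixels), "rvec" (rotation vector, rad) and "tvec" (3), from world to camera coordinates, as OpenCV has them; the wrist camera has in their place "tool_from_camera" (4x4, takes a point from camera to tool coordinates, whose origin is the TCP and whose axes are the flange's). Camera axes: x right, y down, z forward; pixel columns grow to the right and rows downward; lengths in m; the calibration is good to about 2 mm. A picture is of the moment at which its call begins: read the wrist's pose just before it. camera_params takes no time and is no camera call.
- sign_off(): hands the job in; it is judged then, once.
The state is a dict: "time": time; "qpos": joint angles; "dq": joint speeds; "joint_efforts": joint torques, N m; "eef_pos": TCP position; "tcp_rot": TCP orientation; "contact_force": force on the tool from outside, world axes, zero at the start; "wrist_torque": the same for the moment, N m; "opening": opening from 0.0 (shut) to 1.0 (fully open); "finger_force": force on a finger pad.
Only numpy, scipy, OpenCV 4.12 (cv2) and the standard library are available. Lean on these libraries where they do the work, as an engineer would, in place of code of your own. Each camera call takes 0.05 s, during which the arm holds its last target. There are 200 camera calls.

## Working session

There is one attempt and no reset: what is moved stays moved. The work goes in short steps, Python scripts to look and compute and a tool call to move; the robot and the scene stay as the last step left them, time stands still between calls to the robot, and variables do not carry over. Pictures are saved under pics/ and viewed, at most 10 in all, crops included, and the job is handed in when it is done.

Besides the shell and the picture viewer there is one more tool, called after ">>>" as a command line: name --argument value ..., lists and objects as JSON in quotes. move_arm: Moves the arm, as the interface text tells. Its arguments: {"type":"object","properties":{"moves":{"type":"array"},"grip_force":{"type":"number"}},"required":["moves"]}

```bash
mkdir -p pics; cat > h.py <<'E'
from plant import *
import cv2, numpy as np
from scipy.spatial.transform import Rotation as R
def cam(n):
    p=camera_params(n); K=np.array([[p['fx'],0,p['cx']],[0,p['fy'],p['cy']],[0,0,1]])
    M,_=cv2.Rodrigues(np.array(p['rvec'],float)); return K,M,np.array(p['tvec'],float).ravel()
def ray(n,u,v):
    K,M,t=cam(n); d=M.T@np.linalg.inv(K)@[u,v,1]; return -M.T@t,d/np.linalg.norm(d)
def plane(n,u,v,z):
    o,d=ray(n,u,v); return o+d*(z-o[2])/d[2]
def tri(a,b):
    A=0;B=0
    for n,u,v in (a,b):
        o,d=ray(n,u,v);P=np.eye(3)-np.outer(d,d);A=A+P;B=B+P@o
    return np.linalg.solve(A,B)
def proj(n,X):
    K,M,t=cam(n);q=K@(M@np.array(X)+t);return q[:2]/q[2]
E
python3 - <<'E'
from h import *
a=read_camera("top");b=read_camera("side")
cv2.imwrite("pics/top.png",a[:,:,::-1]);cv2.imwrite("pics/side.png",b[:,:,::-1])
for n in("top","side"): print(n,ray(n,256,192))
s=get_state();print(s)
E
```

```text
top (array([0.37932876, 0.00666129, 1.25444985]), array([ 0.08725872, -0.00719569, -0.9961597 ]))
side (array([ 0.34195445, -0.52590926,  0.80340899]), array([ 0.12650737,  0.58508682, -0.80104263]))
{'time': 0.1, 'qpos': array([ 1.01900259e+00,  2.87095269e-01,  1.57806450e+00, -9.36624353e-06,
        1.27862762e+00, -1.49990402e-01]), 'dq': array([-0.00121185, -0.00424185, -0.00184601, -0.00103667, -0.0001381 ,
       -0.00038154]), 'joint_efforts': array([ 2.15026113e-03, -4.07297802e+01, -2.93697238e+01, -5.09543077e-05,
        3.39362698e-03,  1.13539181e-05]), 'eef_pos': array([0.26362097, 0.62072474, 0.23005503]), 'tcp_rot': array([ 1.99551497e-01,  9.79886726e-01, -1.03204083e-03, -3.72993900e-04]), 'contact_force': array([-0.04232419, -0.09849719, -0.38655828]), 'wrist_torque': array([-0.05958618, -0.0091739 ,  0.01691941]), 'finger_force': 0.0, 'opening': 1.001665001557414}
```

View pics/top.png

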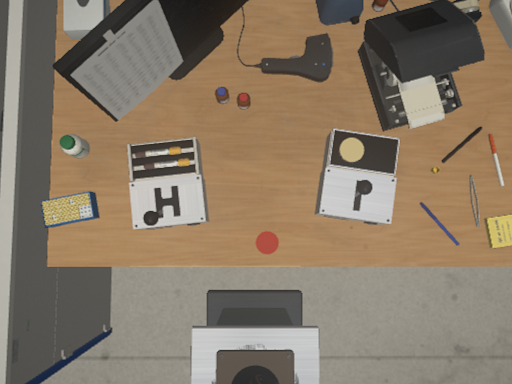

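View pics/side.png

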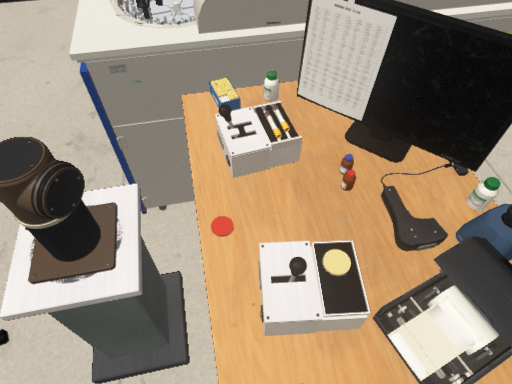

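The top view shows the mixer at left (H gate near (167,203), knob near (151,218)). The rocker is on the right, with its knob at (364,187). In the side view the mixer knob is near (225,112).

```bash
python3 - <<'E'
from h import *
a=cv2.imread("pics/top.png");b=cv2.imread("pics/side.png")
c=cv2.resize(a[130:240,110:220],None,fx=5,fy=5,interpolation=cv2.INTER_CUBIC)
cv2.imwrite("pics/crop1.png",c)
c=cv2.resize(b[90:180,205:310],None,fx=5,fy=5,interpolation=cv2.INTER_CUBIC)
cv2.imwrite("pics/crop2.png",c)
E
```

```text
(no output)
```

View pics/crop1.png

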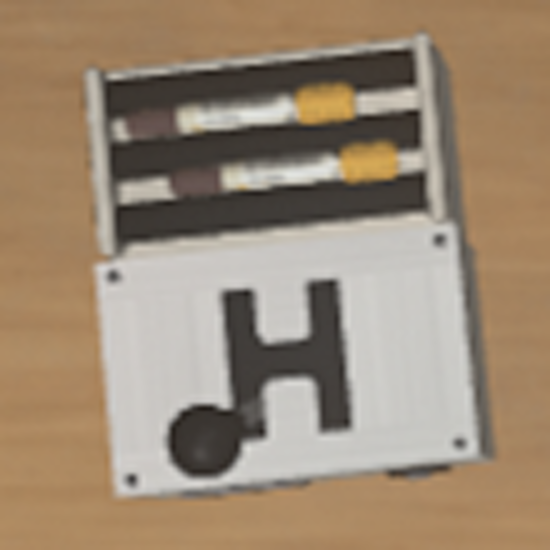

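View pics/crop2.png

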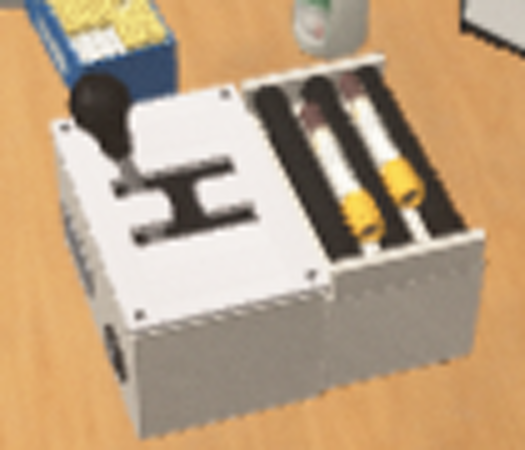

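Crop 1 shows the screws at (113,276), (440,240), (460,443) and (131,480), the gate centre at about (287,360), and the knob at (205,440). Crop 2 shows the knob at (101,105).

```bash
cat >> h.py <<'E'
def t1(x,y): return ("top",110+(x+.5)/5-.5,130+(y+.5)/5-.5)
def s1(x,y): return ("side",205+(x+.5)/5-.5,90+(y+.5)/5-.5)
E
python3 - <<'E'
from h import *
S=[plane(*t1(*p),.1) for p in ((113,276),(440,240),(460,443),(131,480))]
g=plane(*t1(287,360),.1); print("gate",g,"screwmean",np.mean(S,0))
for i,j in((3,0),(2,1),(1,0),(2,3)):
    d=S[j]-S[i];print(np.hypot(*d[:2]),np.degrees(np.arctan2(d[1],d[0])))
S2=[s1(*p) for p in ((226,93),(312,275),(139,315),(64,127))]
print("tri", [tri(t1(*p),q) for p,q in zip(((113,276),(440,240),(460,443),(131,480)),S2)])
k=tri(t1(205,440),s1(101,105));print("knob",k)
print("top z=.152",plane(*t1(205,440),.152))
E
```

```text
gate [0.45785411 0.2069604  0.1       ] screwmean [0.45816871 0.20734957 0.1       ]
0.09621940075464937 6.32381934866789
0.09611026157271171 6.189843492185816
0.15429862717277348 96.35619020881443
0.15407399162541677 96.39692092203752
tri [array([0.49707902, 0.28871833, 0.10228345]), array([0.51404262, 0.13575483, 0.10175349]), array([0.41861343, 0.12542146, 0.10151379]), array([0.4010166 , 0.27829407, 0.10179796])]
knob [0.41827859 0.23378631 0.15251955]
top z=.152 [0.41855825 0.23387229 0.152     ]
```

>>> move_arm --moves '[[1, [0, 0, 0], [0, 0, -0.103]], [1, [0, 0, 0], [0, 0, -0.103]], [1, [0, 0, 0], [0, 0, -0.103]], [1, [0, 0, 0], [0, 0, -0.103]], [1, [0, 0, 0], [0, 0, -0.101]], [1, [-0.0074, -0.0268, 0], [0, 0, 0]], [1, [-0.0074, -0.0268, 0], [0, 0, 0]], [1, [-0.0074, -0.0268, 0], [0, 0, 0]], [1, [-0.0074, -0.0268, 0], [0, 0, 0]], [1, [-0.0074, -0.0268, 0], [0, 0, 0]]]' --grip_force 25

```text
time: 0.93
eef_pos: [0.3156, 0.4907, 0.2306]
tcp_rot: [-0.056, 0.998, -0.0, -0.0]
contact_force: [0.1, 0.1, 0.1]
opening: 0.998
finger_force: 0.0
```

>>> move_arm --moves '[[1, [-0.0074, -0.0268, 0], [0, 0, 0]], [1, [-0.0074, -0.0268, 0], [0, 0, 0]], [1, [-0.0074, -0.0268, 0], [0, 0, 0]], [1, [-0.0074, -0.0268, 0], [0, 0, 0]], [1, [-0.0074, -0.0268, 0], [0, 0, 0]], [1, [-0.0074, -0.0268, 0], [0, 0, 0]], [1, [-0.0074, -0.0268, 0], [0, 0, 0]], [1, [-0.0074, -0.0268, 0], [0, 0, 0]], [1, [-0.0074, -0.0268, 0], [0, 0, 0]], [1, [0, 0, 0], [0, 0, 0]]]'

```text
time: 1.77
eef_pos: [0.4096, 0.2565, 0.2309]
tcp_rot: [-0.054, 0.999, -0.001, -0.0]
contact_force: [0.2, 0.6, -0.2]
opening: 0.999
finger_force: 0.0
```

```bash
cat >> h.py <<'E'
G=np.array([.458,.207,.1]);Y=np.radians(6.3);MX=R.from_euler('z',Y)
def rep(k=np.array([.4184,.2338,.1522])):
    s=get_state();r=R.from_quat(s['tcp_rot']);p=s['eef_pos']
    print('t',s['time'],'TCP in gate mm',np.round(MX.inv().apply(p-G)*1000,1),'open',s['opening'],'F',s['contact_force'].round(1),s['finger_force'])
    print('tool y yaw',np.degrees(np.arctan2(*r.as_matrix()[[1,0],1])),'z',r.as_matrix()[:,2].round(3))
    print('knob minus grasp in tool mm',(r.inv().apply(k-p)*1000).round(1)+[0,0,19])
    return p,r
E
python3 - <<'E'
from h import *
p,r=rep()
im=read_camera("wrist");cv2.imwrite("pics/w1.png",im[:,:,::-1])
q=camera_params("wrist");T=np.array(q["tool_from_camera"])
def wp(X):
    c=np.linalg.inv(T)@np.r_[r.inv().apply(np.array(X)-p),1];return q['fx']*c[0]/c[2]+q['cx'],q['fy']*c[1]/c[2]+q['cy']
print("knob",wp([.4184,.2338,.1522]),"gate",wp(G))
for x,y in((36,28),(36,12),(-36,-12),(-36,-28),(36,-28)):print(x,y,wp(G+MX.apply([x/1e3,y/1e3,0])))
E
```

```text
t 1.7667 TCP in gate mm [-42.7  54.6 130.9] open 0.9988886014276352 F [ 0.2  0.6 -0.2] 0.0
tool y yaw 96.13603777333292 z [ 0.    -0.002 -1.   ]
knob minus grasp in tool mm [ -6.3 -23.4  97.7]
knob (np.float64(220.1645539634892), np.float64(204.1263433646225)) gate (np.float64(192.90485157672433), np.float64(223.7887284464573))
36 28 (np.float64(224.57857493056332), np.float64(259.32889406472793))
36 12 (np.float64(207.6151339270049), np.float64(259.3704631337109))
-36 -12 (np.float64(177.2097365297805), np.float64(185.82484670793826))
-36 -28 (np.float64(159.12405845065672), np.float64(185.884280996282))
36 -28 (np.float64(165.23508595789292), np.float64(259.47431583300465))
```

View pics/w1.png

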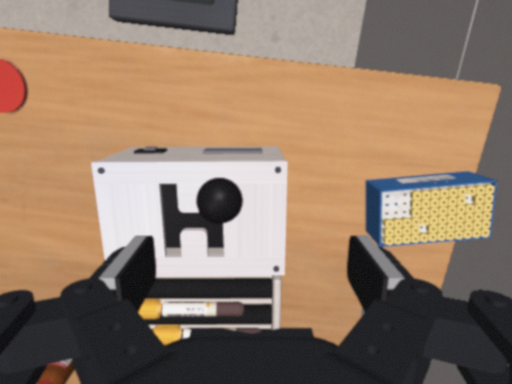

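The knob appears at (219,200) against a predicted (220,204), and the gate agrees to about 2 px. I'll go down and grip.

>>> move_arm --moves '[[1, [-0.0025, -0.0117, 0], [0, 0, 0]], [1, [-0.0025, -0.0117, 0], [0, 0, 0]], [1, [0, 0, 0.02], [0, 0, 0]], [1, [0, 0, 0.02], [0, 0, 0]], [1, [0, 0, 0.02], [0, 0, 0]], [1, [0, 0, 0.02], [0, 0, 0]], [1, [0, 0, 0.02], [0, 0, 0]], [1, [0, 0, 0], [0, 0, 0]], [1, [0, 0, 0], [0, 0, 0]], [1, [0, 0, 0], [0, 0, 0]]]'

```text
time: 2.65
eef_pos: [0.4165, 0.2379, 0.1323]
tcp_rot: [-0.056, 0.998, 0.0, 0.001]
contact_force: [1.5, 0.4, 0.4]
opening: 1.001
finger_force: 0.0
```

```bash
python3 - <<'E'
from h import *
rep()
im=read_camera("wrist");cv2.imwrite("pics/w2.png",im[:,:,::-1])
E
```

```text
t 2.65 TCP in gate mm [-37.9  35.3  32.3] open 1.0008374763422105 F [1.5 0.4 0.4] 0.0
tool y yaw 96.41564889243094 z [ 0.001  0.001 -1.   ]
knob minus grasp in tool mm [-1.5 -4.3 -0.9]
```

View pics/w2.png

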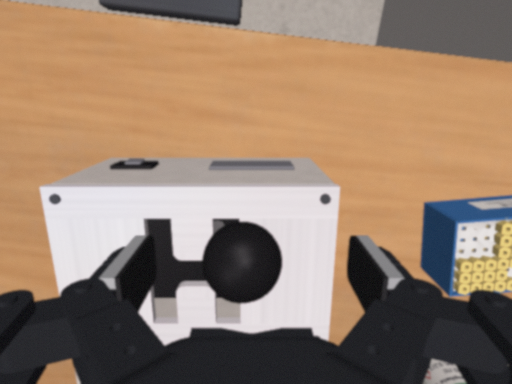

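The knob at (242,262) is about 4 mm left of the finger midline (about 252), which matches the computed -4.3 mm. I'll centre and close.

>>> move_arm --moves '[[1, [-0.001, -0.0043, 0], [0, 0, 0]], [1, [0, 0, 0], [0, 0, 0]], [0, [0, 0, 0], [0, 0, 0]], [0, [0, 0, 0], [0, 0, 0]], [0, [0, 0, 0], [0, 0, 0]], [0, [0, 0, 0], [0, 0, 0]], [0, [0, 0, 0], [0, 0, 0]], [0, [0, 0, 0], [0, 0, 0]], [0, [0, 0, 0], [0, 0, 0]], [0, [0, 0, 0], [0, 0, 0]]]' --grip_force 25

```text
time: 3.53
eef_pos: [0.4177, 0.2332, 0.1316]
tcp_rot: [-0.056, 0.998, 0.0, 0.0]
contact_force: [-2.0, 1.0, 2.1]
opening: 0.38
finger_force: 24.8
```

```bash
python3 - <<'E'
from h import *
rep()
E
```

```text
t 3.5333 TCP in gate mm [-37.2  30.5  31.6] open 0.37987132341211266 F [-2.   1.   2.1] 24.800305366516113
tool y yaw 96.3681682236817 z [ 0.  0. -1.]
knob minus grasp in tool mm [-0.8  0.5 -1.6]
```

>>> move_arm --moves '[[0, [-0.0045, 0, -0.001], [0, 0, 0]], [0, [-0.0045, 0, -0.0009], [0, 0, 0]], [0, [-0.0045, 0, -0.0008], [0, 0, 0]], [0, [-0.0045, 0, -0.0007], [0, 0, 0]], [0, [-0.0045, 0, -0.0005], [0, 0, 0]], [0, [-0.0045, 0, -0.0004], [0, 0, 0]], [0, [-0.0045, 0, -0.0002], [0, 0, 0]], [0, [-0.0045, 0, -0.0001], [0, 0, 0]], [0, [0, 0, 0], [0, 0, 0]], [0, [0, 0, 0], [0, 0, 0]]]'

```text
time: 4.37
eef_pos: [0.4539, 0.2369, 0.1358]
tcp_rot: [-0.056, 0.998, -0.0, 0.0]
contact_force: [-1.0, 1.4, 1.5]
opening: 0.381
finger_force: 25.2
```

```bash
python3 - <<'E'
from h import *
rep()
im=read_camera("wrist");cv2.imwrite("pics/w3.png",im[:,:,::-1])
E
```

```text
t 4.3667 TCP in gate mm [-0.8 30.2 35.8] open 0.3807305655595248 F [-1.   1.4  1.5] 25.18543392419815
tool y yaw 96.38028983738633 z [ 0.001 -0.    -1.   ]
knob minus grasp in tool mm [35.6  0.9  2.5]
```

View pics/w3.png

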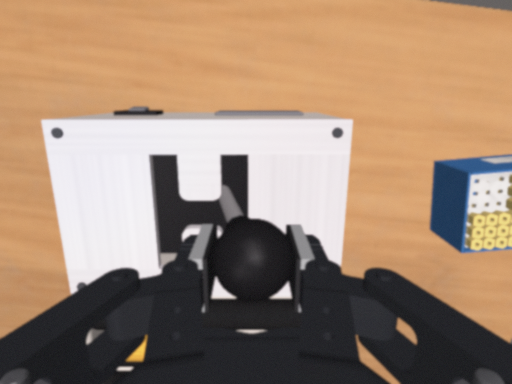

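The stem crosses the plate near (235,212), centred in the neutral slot (rows 200–228). Next is the move across to the right leg.

>>> move_arm --moves '[[0, [0, -0.0063, -0.0012], [0, 0, 0]], [0, [0, -0.0063, -0.0009], [0, 0, 0]], [0, [0, -0.0063, -0.0006], [0, 0, 0]], [0, [0, -0.0063, -0.0004], [0, 0, 0]], [0, [0, -0.0063, -0.0001], [0, 0, 0]], [0, [0, -0.0063, 0.0001], [0, 0, 0]], [0, [0, -0.0063, 0.0003], [0, 0, 0]], [0, [0, -0.0063, 0.0005], [0, 0, 0]], [0, [0, -0.0063, 0.0008], [0, 0, 0]], [0, [0, -0.0063, 0.0012], [0, 0, 0]]]'

```text
time: 5.25
eef_pos: [0.4612, 0.1739, 0.1372]
tcp_rot: [-0.055, 0.998, 0.0, 0.001]
contact_force: [-0.7, 4.3, 5.7]
opening: 0.379
finger_force: 25.9
```

```bash
python3 - <<'E'
from h import *
rep()
im=read_camera("wrist");cv2.imwrite("pics/w4.png",im[:,:,::-1])
E
```

```text
t 5.25 TCP in gate mm [ -0.5 -33.3  37.2] open 0.3789680250729647 F [-0.7  4.3  5.7] 25.855255722999573
tool y yaw 96.34492330079387 z [ 0.002  0.001 -1.   ]
knob minus grasp in tool mm [35.8 64.3  4. ]
```

View pics/w4.png

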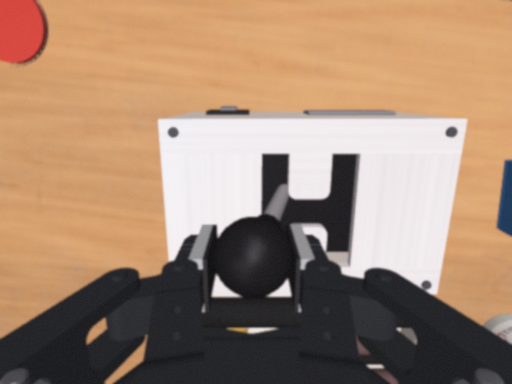

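The stem is in the right leg, at about (272,212) with the leg spanning columns 262–288. Now forward.

>>> move_arm --moves '[[0, [-0.0049, 0, 0.0001], [0, 0, 0]], [0, [-0.0049, 0, 0.0002], [0, 0, 0]], [0, [-0.0049, 0, 0.0004], [0, 0, 0]], [0, [-0.0049, 0, 0.0006], [0, 0, 0]], [0, [-0.0049, 0, 0.0007], [0, 0, 0]], [0, [-0.0049, 0, 0.0009], [0, 0, 0]], [0, [-0.0049, 0, 0.001], [0, 0, 0]], [0, [-0.0049, 0, 0.0012], [0, 0, 0]], [0, [-0.0049, 0, 0.0014], [0, 0, 0]], [0, [0, 0, 0], [0, 0, 0]]]'

```text
time: 6.13
eef_pos: [0.5049, 0.1788, 0.1294]
tcp_rot: [-0.056, 0.998, -0.001, 0.0]
contact_force: [-0.0, -1.5, 3.9]
opening: 0.38
finger_force: 26.3
```

```bash
python3 - <<'E'
from h import *
rep()
E
```

```text
t 6.1333 TCP in gate mm [ 43.5 -33.2  29.4] open 0.3796500645049497 F [-0.  -1.5  3.9] 26.346748173236847
tool y yaw 96.3768012447228 z [ 0.    -0.001 -1.   ]
knob minus grasp in tool mm [79.9 64.3 -3.9]
```

>>> move_arm --moves '[[1, [0, 0, 0], [0, 0, 0]], [1, [0, 0, 0], [0, 0, 0]], [1, [0, 0, 0], [0, 0, 0]], [1, [0, 0, 0], [0, 0, 0]], [1, [0, 0, 0], [0, 0, 0]], [1, [0, 0, 0], [0, 0, 0]], [1, [0, 0, -0.02], [0, 0, 0]], [1, [0, 0, -0.03], [0, 0, 0]], [1, [0, 0, -0.03], [0, 0, 0]], [1, [0, 0, -0.03], [0, 0, 0]]]'

```text
time: 6.97
eef_pos: [0.5037, 0.1792, 0.2406]
tcp_rot: [-0.056, 0.998, -0.0, -0.0]
contact_force: [1.0, -0.0, -0.1]
opening: 1.0
finger_force: 0.0
```

>>> move_arm --moves '[[1, [0.02, 0.03, -0.01], [0, 0, 0]], [1, [0.02, 0.03, 0], [0, 0, 0]], [1, [0, 0.03, 0], [0, 0, 0]], [1, [0, 0.03, 0], [0, 0, 0]], [1, [0, 0, 0], [0, 0, 0]], [1, [0, 0, 0], [0, 0, 0]], [1, [0, 0, 0], [0, 0, 0]], [1, [0, 0, 0], [0, 0, 0]], [1, [0, 0, 0], [0, 0, 0]], [1, [0, 0, 0], [0, 0, 0]]]'

```text
time: 7.8
eef_pos: [0.4514, 0.2932, 0.2497]
tcp_rot: [-0.055, 0.998, -0.0, -0.0]
contact_force: [0.5, -0.2, -0.0]
opening: 0.999
finger_force: 0.0
```

```bash
python3 - <<'E'
from h import *
rep()
b=read_camera("side")
cv2.imwrite("pics/s2.png",cv2.resize(b[60:200,170:330,::-1],None,fx=4,fy=4,interpolation=cv2.INTER_CUBIC))
print("expected knob px in crop",(proj("side",G+MX.apply([.043,-.033,.05]))-[170,60])*4)
E
```

```text
t 7.8 TCP in gate mm [  2.9  86.4 149.7] open 0.9987950295121198 F [ 0.5 -0.2 -0. ] 0.0
tool y yaw 96.28308652546299 z [-0. -0. -1.]
knob minus grasp in tool mm [ 39.3 -55.4 116.5]
expected knob px in crop [361.81759852 242.75321564]
```

View pics/s2.png

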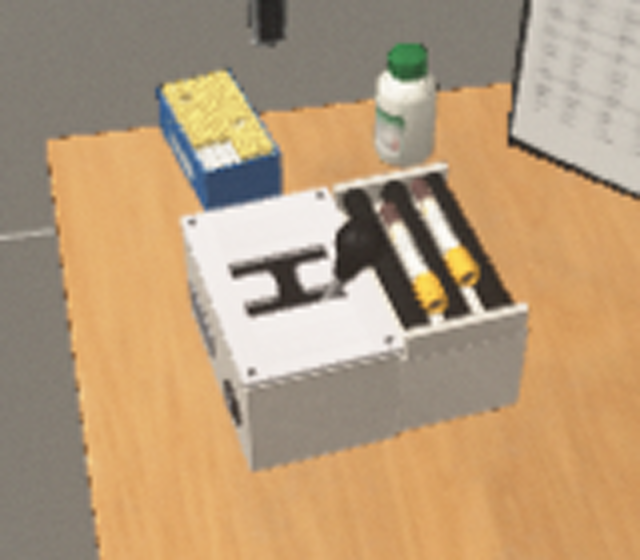

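The knob is at about (359,243) against (362,243) expected at the end stop. The stem is at the forward end of the right leg and the arm is clear.

```bash
python3 -c "
from plant import *
print(sign_off())"
```

```text
the job is handed in; nothing more can be done
None
```

The mixer's lever is in the right leg, pushed forward to within a few millimetres of its end stop and let go. The arm is clear, it never came near the rocker's lever, and the job was handed in at about 8 s of the 32 s allowed; no verdict was returned.

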